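# Lock the lid ring of the lime canister

## Robot

A 7-joint arm with a two-finger parallel gripper is mounted at the origin on a cart in front of the work surface, level with it; the furniture and walls round the work are solid. World frame = base frame: x ahead of the robot, y to its left, z up, the work surface at z = 0. Lengths are in m, angles in rad, forces in N, time in s.
With the tool pointing down it reaches from about 0.425 to 0.875 m from the base axis. Payload 4.7 kg.
Tool frame: the origin (TCP) lies midway between the tips of the shut fingers; the grasp point (between the pads) lies 19 mm behind it; z points along the fingers, y is the line along which they close (so a half turn about z gives the same grasp; the last joint's range is limited). The gripper opens to 87 mm and grips with 3 to 60 N. Pads are 19 mm wide; open, the fingers measure 117 mm over their backs; the gripper's body (75 mm by 190 mm) begins 51 mm behind the grasp point.
Start: joints at [-1.228, 0.321, -0.07, 1.45, 0.023, 1.371, -0.057], TCP at [0.21, 0.615, 0.223] pointing down, gripper open.
Joint ranges: [-2.86, 2.86], [-0.3, 2.09], [-1.38, 1.24], [0.06, 2.45], [-1.56, 4.7], [0.09, 2.05], [-2.69, 2.69]. Speed limits (rad/s): [2.57, 2.57, 3.14, 3.14, 3.14, 3.14, 3.14].

## Interface

Orientations are given as a rotation vector (axis times angle).
In Python, from bench import ctrl gives the robot as it stands.
- The arm moves only by the tool nudge_tcp, called after ">>>" as a command line: name --argument value ..., lists and objects as JSON in quotes. Schema: {"type":"object","properties":{"ticks":{"type":"array","items":{"type":"number"},"minItems":5,"maxItems":100},"squeeze":{"type":"number"},"only":{"type":"string"},"quiet":{"type":"boolean"},"lines":{"type":"string"}},"required":["ticks"],"additionalProperties":false}. ticks is one flat list of numbers that holds 1 to 20 rows one after another, with no inner brackets; each row has 5 numbers: dx, dy, dz in units of 25 mm, then a turn about the tool's z in units of 0.25 rad, then the opening from 0.0 (shut) to 1.0 (fully open); each row is the pose to reach, as a shift and turn from the pose commanded when the call began, along the tool's axes at that moment; what a row does not reach only later rows make up. A row lasts 1/10 s, in which the tool goes at most 0.05 m and 0.15 rad, less where a joint would pass 70% of its speed; a pose out of reach is approached as far as the arm can. The fingers move at their own pace and stop on an object; squeeze is the grip in N (left out, the last holds). Time passes only in rows, so rows that do not move let the fingers close. The tool returns the time, the measured TCP pose, the force, the opening and the grip force at its end. only (a regular expression) keeps the lines of the reply that match it, lines (a string "A,B") keeps lines A to B, and quiet returns only ok. Input that does not fit is refused with a message, and nothing moves.
- ctrl.get_state(): the state, without advancing time (a new reading comes with each control period).
- ctrl.get_image(name): name is "side" or "top"; returns the picture (400x640x3 uint8, red, green, blue); there is no depth.
- ctrl.camera_model(name): a dict with "vertical_fov" (degrees; the focal length in pixels is half the picture's height over the tangent of half this angle, whatever the lens; pixels are square), "cx", "cy" (the principal point, pixels), "k1" (the pictures are not rectified: a ray, as slopes to the right and down, at radius r is drawn at 1 + k1 r^2 times it, then the intrinsics apply), "rvec" (rotation vector, rad) and "tvec" (3), from world to camera coordinates, as OpenCV has them. Camera axes: x right, y down, z forward; pixel columns grow to the right and rows downward; lengths in m; the calibration is good to about 2 mm. A picture is of the moment at which its call begins. camera_model takes no time and is no camera call.
- ctrl.close_job(): hands the job in; it is judged then, once.
The state is a dict: "time": time; "joint_positions": joint angles; "qd": joint speeds; "joint_torque": joint torques, N m; "position": TCP position; "tool_rot": TCP orientation; "ft_force": force on the tool from outside, world axes, zero at the start; "torque": the same for the moment, N m; "grip_width": opening from 0.0 (shut) to 1.0 (fully open); "grip_force": force on a finger pad.
Only numpy, scipy, OpenCV 4.12 (cv2) and the standard library are available. Lean on these libraries where they do the work, as an engineer would, in place of code of your own. Each camera call takes 0.05 s, during which the arm holds its last target. There are 200 camera calls.

## Task

Lock the lid of the canister that holds the lime (green foot): turn its lid collar clockwise, seen from above, until the collar's red pointer stands at the red locked mark on the shoulder, then let go. Leave the collar of the lemon canister (yellow foot) as it is.

Things in the scene. Friction and masses are not known exactly. Their poses are not given: they have to be found in the camera images.
- lime_canister: Clear upright cylinder, 68 mm across, with one green lime inside, fixed to the worktop on a green foot 92 mm across. On top a black shoulder disc, 92 mm across, upper face 80 mm up, with two small marks: red (locked) on the side towards the robot, left of the axis; white (open) right of it. Above it the steel lock collar. Origin: centre of the underside, z up.
- lime_grip (a point): Grip point of the lime collar, on its upright axis, 117 mm above the worktop. The collar is 72 mm across, its top 94 mm up; two black lugs rise from it to 122 mm, on the +y and -y sides of this frame, which turns with it. Outer flats 52 mm apart and 22 mm wide, to be gripped together from above, fingertips above 94 mm. The red pointer is on the +x side; z up.
- lime_collar (a joint): Turn of the lime canister's collar, rad: 0 = pointer at the white open mark, growing clockwise seen from above; 1.22 = pointer at the red locked mark; a hard stop lies at 1.31. Light friction (about 0.06 N m), no spring: it stays where it is left. It starts between 0 and 0.3. The collar cannot come off.
- lemon_rim (a point): Red pointer on the collar of the lemon canister, 34 mm from its axis (on the +x side of this frame, z up), 94 mm above the worktop. That canister has the same shape and sizes but holds one yellow lemon and has a yellow foot; its collar also starts near open, turns freely and shall stay as it is.

How it is judged:
At the end, for the whole second after the job is handed in: The lime canister's collar is at rest with its pointer within 10 degrees (0.18 rad) of the red locked mark (joint above 1.04; the stop lies 5 degrees past the mark), and the pointer of the lemon canister's collar is within 6 mm (10 degrees) of where it started (value of joint lime_collar above 1.04 rad and velocity of joint lime_collar between -0.05 and 0.05 rad/s and distance of lemon_rim from where it was at the start of the episode below 0.006 m); the robot touches nothing.
It fails at once if the lemon canister's collar is turned by more than about 10 degrees from where it started (distance of lemon_rim from where it was at the start of the episode above 0.006 m).
It also fails if it takes over 32 s, if anything falls off the work surface, if the arm or the gripper's body presses on something with over 40 N, if the wrist force passes 120 N, or if a joint passes its speed limit or range.

## Working session

There is one attempt and no reset: what is moved stays moved. The work goes in short steps, Python scripts to look and compute and a tool call to move; the robot and the scene stay as the last step left them, time stands still between calls to the robot, and variables do not carry over. Pictures are saved under pics/ and viewed, at most 10 in all, crops included, and the job is handed in when it is done.

```bash
mkdir -p pics; ls; python3 - <<'E'
from bench import ctrl
import cv2
s=ctrl.get_state();print(s['time'],s['position'],s['tool_rot'],s['grip_width'])
for n in("top","side"):
    cv2.imwrite(f"pics/{n}0.png",ctrl.get_image(n)[:,:,::-1]);print(ctrl.camera_model(n))
E
```

```text
bench.py
pics
0.0 [0.2097514  0.61464172 0.22147396] [-5.13975890e-01 -3.09905117e+00  2.98039254e-03] 1.0012097305174186
{'vertical_fov': 51.13295172333774, 'cx': 318.1987551634673, 'cy': 198.61857940253805, 'k1': -0.046123947295530834, 'rvec': array([ 2.10581524, -2.1255975 ,  0.20249803]), 'tvec': array([0.05386269, 0.46835461, 0.84938227])}
{'vertical_fov': 56.799869233038116, 'cx': 327.3323567760338, 'cy': 198.27417652391264, 'k1': -0.04222015983513376, 'rvec': array([ 2.33484629, -0.32264172,  0.14928255]), 'tvec': array([-0.44338432,  0.1934401 ,  0.79372284])}
```

View pics/top0.png

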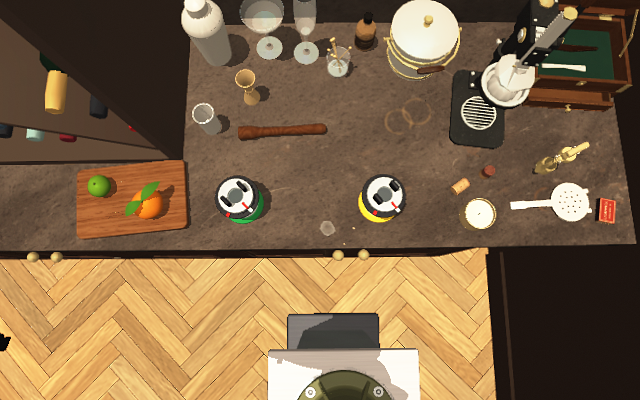

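View pics/side0.png

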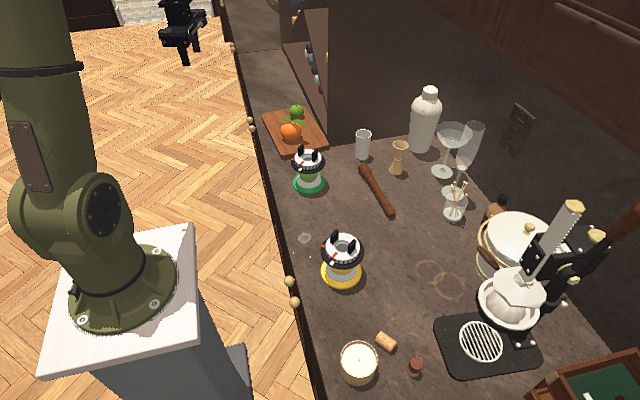

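The top view shows the lime canister (green foot) near (240,200) and the lemon canister (yellow foot) near (383,200). In the side view they are at (309,170) and (342,260). The gripper is off to the left, clear of both. Next I zoom in on the lime collar and measure it.

```bash
cat > h.py <<'E'
import numpy as np,cv2
from bench import ctrl
def ray(n,uv):
    m=ctrl.camera_model(n);f=200/np.tan(np.radians(m['vertical_fov']/2))
    K=np.array([[f,0,m['cx']],[0,f,m['cy']],[0,0,1]])
    p=cv2.undistortPoints(np.array(uv,float).reshape(-1,1,2),K,np.array([m['k1'],0,0,0,0]))[:,0]
    R=cv2.Rodrigues(m['rvec'])[0]
    return -R.T@m['tvec'],np.c_[p,np.ones(len(p))]@R
def plane(n,uv,z):
    c,d=ray(n,uv);return c+d*((z-c[2])/d[:,2])[:,None]
def blobs(mask,amin=4):
    k,_,st,ce=cv2.connectedComponentsWithStats(mask.astype(np.uint8))
    return [(ce[i],st[i,4]) for i in range(1,k) if st[i,4]>=amin]
E
python3 - <<'E'
from h import *
im=cv2.imread('pics/top0.png');sd=cv2.imread('pics/side0.png')
a=cv2.resize(im[165:235,200:280],None,fx=5,fy=5,interpolation=cv2.INTER_CUBIC)
b=cv2.resize(sd[135:205,270:350],None,fx=5,fy=5,interpolation=cv2.INTER_CUBIC)
cv2.imwrite('pics/crop0.png',np.hstack([a,b]))
h=cv2.cvtColor(im,cv2.COLOR_BGR2HSV)
red=((h[...,0]<8)|(h[...,0]>172))&(h[...,1]>150)&(h[...,2]>90)
roi=np.zeros_like(red);roi[165:235,200:420]=1
for c,n in blobs(red&roi,2): print('red',c.round(1),n,plane('top',c,.094)[0].round(4),plane('top',c,.080)[0,:2].round(4))
for nm,lo,hi in(('green',45,85),('yellow',22,33)):
    g=(h[...,0]>lo)&(h[...,0]<hi)&(h[...,1]>130)&(h[...,2]>60)&roi
    for c,n in blobs(g,20): print(nm,c.round(1),n,plane('top',c,0)[0].round(4))
print(ray('top',[[240,200]])[0])
E
```

```text
red [245.2 205.4] 17 [0.4468 0.1972 0.094 ] [0.4494 0.1998]
red [393.9 204.9] 16 [ 0.4448 -0.1035  0.094 ] [ 0.4473 -0.1061]
red [374.5 212.2] 20 [ 0.4303 -0.0638  0.094 ] [ 0.4326 -0.0657]
red [227.5 214.2] 16 [0.4291 0.2326 0.094 ] [0.4314 0.2358]
green [251.8 212.4] 243 [0.448  0.1991 0.    ]
yellow [368.5 212.3] 187 [ 0.4456 -0.0627  0.    ]
[0.29407712 0.04536253 0.92475314]
```

View pics/crop0.png

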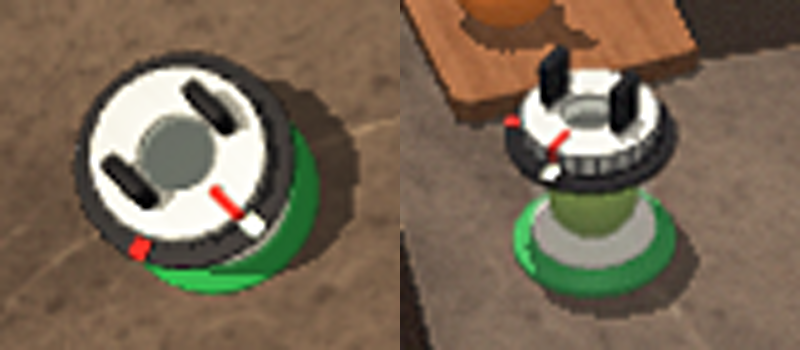

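The crop shows the white collar top centred near crop (178,152), which is pixel (236,195). The lugs are at crop (130,180) and (208,107). The red pointer runs from (213,187) to (240,215), right next to the white open mark. The red locked mark is at (140,250), so clockwise brings the pointer to it. Now I fit the axis and the lug direction.

```bash
python3 - <<'E'
from h import *
im=cv2.imread('pics/top0.png');h=cv2.cvtColor(im,cv2.COLOR_BGR2HSV)
for nm,x0 in(('lime',205),('lemon',350)):
    w=np.zeros(h.shape[:2],np.uint8);s=np.s_[168:225,x0:x0+65]
    w[s]=((h[...,2]>140)&(h[...,1]<60))[s]
    cs=max(cv2.findContours(w,cv2.RETR_EXTERNAL,cv2.CHAIN_APPROX_NONE)[0],key=cv2.contourArea)
    hull=cv2.convexHull(cs)[:,0].astype(float)
    P=plane('top',hull,.094)[:,:2].astype(np.float32)
    (c,r)=cv2.minEnclosingCircle(P);e=cv2.fitEllipse(P);print(nm,'circle',c,r,'ell',e)
def dirn(c,p): d=np.subtract(p,c);return np.degrees(np.arctan2(d[1],d[0])),np.hypot(*d)
im1=np.array([[130,180],[208,107],[240,215],[140,250],[252,223],[213,187]])/5+[200,165]-.4
for n,z,i in(('lug',.122,0),('lug',.122,1),('mark',.08,3),('white',.08,4)): print(n,plane('top',im1[i:i+1],z)[0].round(4))
E
```

```text
lime circle (0.4687228500843048, 0.218582883477211) 0.03612132743000984 ell ((0.46855032444000244, 0.21871112287044525), (0.07086633145809174, 0.0716293528676033), 126.028564453125)
lemon circle (0.4646274149417877, -0.08822818845510483) 0.04086204990744591 ell ((0.46538758277893066, -0.08661360293626785), (0.07003649324178696, 0.07989296317100525), 126.01251220703125)
lug [0.4516 0.231  0.122 ]
lug [0.4807 0.201  0.122 ]
mark [0.4306 0.2355 0.08  ]
white [0.4414 0.1896 0.08  ]
```

Axis at (0.4686, 0.2186). The fitted diameter is 71–72 mm, as it should be. The marks are 71° apart (70° expected), and the pointer is at about -135.5°, so the joint reads about 0.04. I need about 1.18 rad clockwise, which is + about the tool's z. I'll bring the tool's y axis to 134.5°.

```bash
cat >> h.py <<'E'
def go(p,yaw=None):
    s=ctrl.get_state();R=cv2.Rodrigues(np.array(s['tool_rot']))[0]
    y=np.degrees(np.arctan2(R[1,1],R[0,1]))
    print('pos',s['position'].round(4),'yaw_y',y.round(2),'z',R[:,2].round(4),'d',(R.T@(np.array(p)-s['position'])).round(4),'turn',None if yaw is None else np.radians(y-yaw).round(4),'q',s['joint_positions'].round(2),'t',s['time'])
E
python3 - <<'E'
from h import *
print(plane('top',[[1,165],[183,160]],0).round(3))
go([.4686,.2186,.19],134.5)
E
```

```text
[[0.567 0.802 0.   ]
 [0.572 0.362 0.   ]]
pos [0.2098 0.6147 0.2216] yaw_y 71.16 z [-5.0e-04 -1.7e-03 -1.0e+00] d [-0.3729 -0.2912  0.0321] turn -1.1055 q [-1.23  0.32 -0.07  1.45  0.02  1.37 -0.06] t 0.1
```

The manual's scale: shifts go in units of 25 mm and turns go in units of 0.25 rad. Converting my numbers, -0.373 m is -14.92, -0.34 m is -13.6, -1 rad is -4.

>>> nudge_tcp --ticks '[-1.2, -0.92, 0, -0.4, 1, -2.6, -2, 0, -0.8, 1, -4, -3.08, 0, -1.2, 1, -5.2, -4.12, 0, -1.6, 1, -6.6, -5.2, 0, -2, 1, -8, -6.28, 0, -2.4, 1, -9.4, -7.36, 0, -2.8, 1, -10.8, -8.4, 0, -3.2, 1, -12.2, -9.48, 0, -3.6, 1, -13.6, -10.56, 0, -4, 1, -14.92, -11.64, 0.4, -4.4, 1, -14.92, -11.64, 1.2, -4.422, 1, -14.92, -11.64, 1.28, -4.422, 1, -14.92, -11.64, 1.28, -4.422, 1, -14.92, -11.64, 1.28, -4.422, 1]'

```text
time: 1.6
position: [0.4686, 0.2208, 0.1912]
tool_rot: [-1.193, 2.906, 0.001]
ft_force: [-0.2, -0.5, 0.9]
grip_width: 1.003
grip_force: 0.0
```

```bash
python3 - <<'E'
from h import *
go([.4686,.2186,.098],134.5)
cv2.imwrite('pics/side1.png',cv2.resize(ctrl.get_image('side')[90:220,220:400,::-1],None,fx=4,fy=4,interpolation=cv2.INTER_CUBIC))
E
```

```text
pos [0.4686 0.2208 0.1912] yaw_y 134.63 z [ 5.e-04  7.e-04 -1.e+00] d [ 0.0016 -0.0015  0.0932] turn 0.0023 q [-0.69  0.06  0.2   1.83 -0.01  1.26  1.87] t 1.6
```

View pics/side1.png

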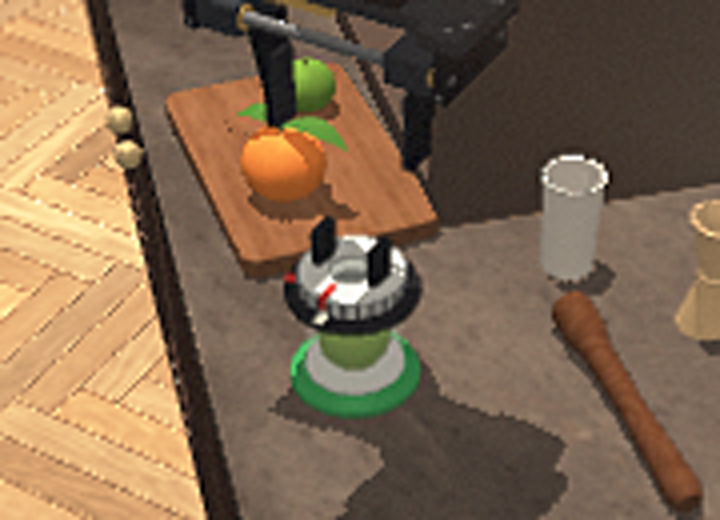

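The fingers are open above the lugs and lined up with them; the canister sits at crop (355,290). I'll descend with the small correction, then close.

>>> nudge_tcp --ticks '[0.064, -0.06, 0.8, 0.008, 1, 0.064, -0.06, 2, 0.008, 1, 0.064, -0.06, 3, 0.008, 1, 0.064, -0.06, 3.6, 0.008, 1, 0.064, -0.06, 3.7, 0.008, 1, 0.064, -0.06, 3.7, 0.008, 1, 0.064, -0.06, 3.7, 0.008, 1]' --squeeze 15

```text
time: 2.35
position: [0.4697, 0.218, 0.0995]
tool_rot: [-1.187, 2.906, 0.001]
ft_force: [0.1, 0.4, -0.3]
grip_width: 1.0
grip_force: 0.0
```

```bash
python3 - <<'E'
from h import *
go([.4686,.2186,.098],134.5)
E
```

```text
pos [0.4697 0.218  0.0995] yaw_y 134.42 z [ 0.0021  0.0013 -1.    ] d [0.0004 0.0012 0.0015] turn -0.0013 q [-0.68  0.14  0.2   1.93 -0.03  1.07  1.89] t 2.35
```

>>> nudge_tcp --ticks '[0, 0, 0, 0, 0.5, 0, 0, 0, 0, 0.5, 0, 0, 0, 0, 0.5, 0, 0, 0, 0, 0.5, 0, 0, 0, 0, 0.5, 0, 0, 0, 0, 0.5, 0, 0, 0, 0, 0.5, 0, 0, 0, 0, 0.5]' --squeeze 15

```text
time: 3.15
position: [0.4679, 0.2181, 0.0981]
tool_rot: [1.187, -2.908, -0.002]
ft_force: [-4.0, 3.3, 3.5]
grip_width: 0.595
grip_force: 15.0
```

Gripped: the opening of 0.595 is 52 mm, matching the lug flats. Now I turn it clockwise.

In the tool's units: 0.5 rad is 2.

>>> nudge_tcp --ticks '[0, 0, 0, 0.4, 0.4, 0, 0, 0, 0.8, 0.4, 0, 0, 0, 1.2, 0.4, 0, 0, 0, 1.6, 0.4, 0, 0, 0, 2, 0.4, 0, 0, 0, 2.4, 0.4]' --squeeze 20

```text
time: 3.75
position: [0.468, 0.2181, 0.0981]
tool_rot: [0.269, -3.129, -0.002]
ft_force: [-3.1, 3.4, 3.5]
grip_width: 0.591
grip_force: 20.0
```

```bash
python3 - <<'E'
from h import *
go([.4686,.2186,.098],66)
print(ctrl.get_state()['torque'])
E
```

```text
pos [0.468  0.2181 0.0981] yaw_y 99.84 z [-1.3e-03  8.0e-04 -1.0e+00] d [-0.0007  0.0004  0.0001] turn 0.5906 q [-0.72  0.14  0.25  1.94 -0.04  1.07  1.29] t 3.75
[0.81100771 0.9396657  0.08809768]
```

In the tool's units: 0.58 rad is 2.32.

>>> nudge_tcp --ticks '[0, 0, 0, 0.4, 0.4, 0, 0, 0, 0.8, 0.4, 0, 0, 0, 1.2, 0.4, 0, 0, 0, 1.6, 0.4, 0, 0, 0, 2, 0.4, 0, 0, 0, 2.32, 0.4, 0, 0, 0, 2.32, 0.4, 0, 0, 0, 2.32, 0.4, 0, 0, 0, 2.32, 0.4]'

```text
time: 4.65
position: [0.468, 0.218, 0.0981]
tool_rot: [-0.631, -3.076, -0.001]
ft_force: [-3.9, 2.4, 3.1]
grip_width: 0.597
grip_force: 20.0
```

```bash
python3 - <<'E'
from h import *
go([.4686,.2186,.098],66)
print(ctrl.get_state()['torque'])
cv2.imwrite('pics/side2.png',cv2.resize(ctrl.get_image('side')[120:210,250:370,::-1],None,fx=6,fy=6,interpolation=cv2.INTER_CUBIC))
E
```

```text
pos [0.468  0.218  0.0981] yaw_y 66.81 z [-1.3e-03  9.0e-04 -1.0e+00] d [-0.0003  0.0008  0.0001] turn 0.0141 q [-0.76  0.14  0.29  1.94 -0.05  1.07  0.72] t 4.65
[ 0.70299407  0.90277927 -0.05310789]
```

View pics/side2.png

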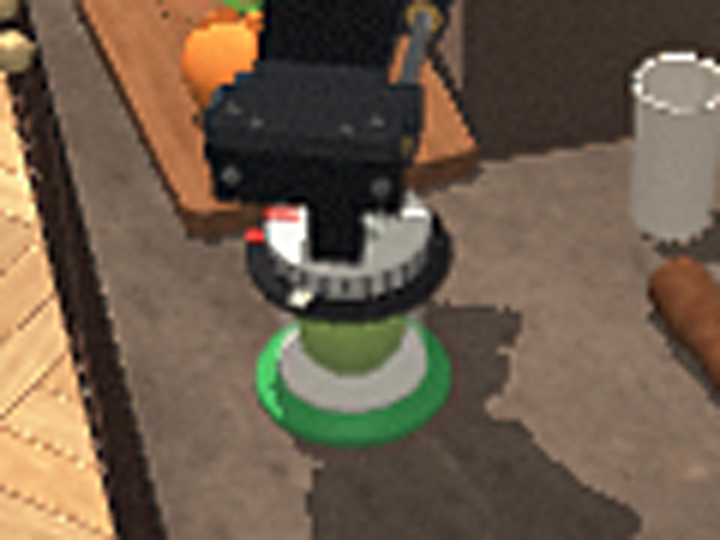

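In the side crop, the pointer at (282,213) is next to the locked mark at (256,237); the height difference explains most of the gap. I'll release, rise, and back off so I can measure from above.

In the tool's units: 0.08 m is 3.2, 0.2 m is 8.

>>> nudge_tcp --ticks '[0, 0, 0, 0, 0.8, 0, 0, 0, 0, 1, 0, 0, 0, 0, 1, 0, 0, 0, 0, 1, 0, 0, 0, 0, 1, 0, 0, -0.8, 0, 1, 0, 0, -2, 0, 1, 0, 0, -3.4, 0, 1, 0, 0, -4.4, 0, 1, 0, 0, -4.8, 0, 1, 1.2, 1.6, -4.8, 0, 1, 2, 3.2, -4.8, 0, 1, 2.4, 4.8, -4.8, 0, 1, 2.4, 6.4, -4.8, 0, 1, 2.4, 8, -4.8, 0, 1, 2.4, 8, -4.8, 0, 1, 2.4, 8, -4.8, 0, 1]'

```text
time: 6.4
position: [0.492, 0.4245, 0.2158]
tool_rot: [-0.63, -3.076, 0.005]
ft_force: [-0.4, -0.2, -0.1]
grip_width: 0.996
grip_force: 0.0
```

```bash
python3 - <<'E'
from h import *
go([.4686,.2186,.098],66)
for n in('top','side'): cv2.imwrite(f'pics/{n}3.png',ctrl.get_image(n)[:,:,::-1])
a=cv2.imread('pics/top3.png')[165:235,200:280];b=cv2.imread('pics/side3.png')[135:205,270:350]
cv2.imwrite('pics/crop3.png',cv2.resize(np.hstack([a,b]),None,fx=5,fy=5,interpolation=cv2.INTER_CUBIC))
E
```

```text
pos [0.492  0.4245 0.2158] yaw_y 66.84 z [-0.0021 -0.003  -1.    ] d [-0.0595 -0.1981  0.1185] turn 0.0146 q [-0.9   0.32  0.19  1.47 -0.06  1.36  0.46] t 6.4
```

View pics/crop3.png

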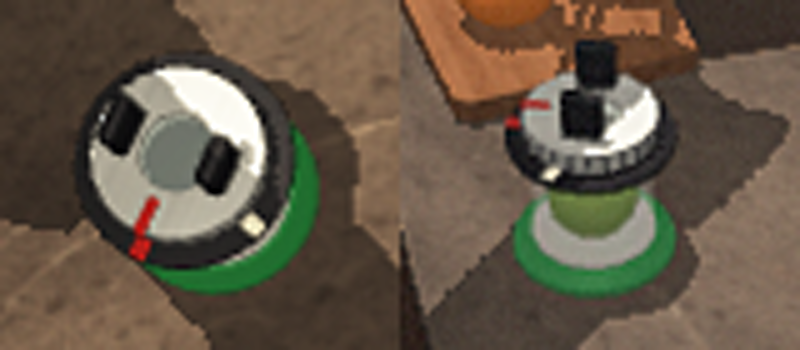

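The top crop shows the pointer, (155,200) to (144,238), ending right at the red mark at (140,250). The gripper is clear. I'll check the numbers, then hand in if they agree.

```bash
python3 - <<'E'
from h import *
c=[.4686,.2186]
p=plane('top',np.array([[155,201],[145,236]])/5+[199.6,164.6],.094)[:,:2]-c
m=np.array([.4306,.2355])-c
pa=np.degrees(np.arctan2(p.mean(0)[1],p.mean(0)[0]));ma=np.degrees(np.arctan2(m[1],m[0]))
im=cv2.imread('pics/top3.png');h=cv2.cvtColor(im,cv2.COLOR_BGR2HSV)
red=((h[...,0]<8)|(h[...,0]>172))&(h[...,1]>150)&(h[...,2]>90)
r=np.zeros_like(red);r[165:235,350:420]=1
print(pa,ma,[(b[0].round(1),b[1]) for b in blobs(red&r,2)])
if abs(pa-ma)<5: print(ctrl.close_job())
E
```

```text
159.71452637614757 156.02352279827957 [(array([393.9, 204.9]), np.int32(16)), (array([374.5, 212.2]), np.int32(20))]
the job is handed in; nothing more can be done
None
```

The lime canister's collar is turned to within about 4° of the red locked mark (10° allowed) and released, the lemon collar's pointer has not moved in the images, and I handed the job in with the gripper clear; no verdict was returned.

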